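Close the wrench's jaw on the door stop's foot nut and tighten it

ROBOT

A 6-joint arm with a two-finger parallel gripper is mounted at the origin on the work surface. World frame = base frame: x ahead of the robot, y to its left, z up, the work surface at z = 0. Lengths are in m, angles in rad, forces in N, time in s.
With the tool pointing down it reaches from about 0.425 to 0.95 m from the base axis. Payload 3.5 kg.
Tool frame: the origin (TCP) lies on the centre line of the jaws, within the pads' length; the fingertips stand 11 mm ahead of it and the grasp point (between the pads) lies 8 mm behind it; z points along the fingers, y is the line along which they close (so a half turn about z gives the same grasp; the last joint's range is limited). The gripper opens to 85 mm and grips with 20 to 120 N. Pads are 22 mm wide; open, the fingers measure 114 mm over their backs; the gripper's body (76 mm by 85 mm) begins 54 mm behind the grasp point. The pads swing forward as they close: fully open they stand 13 mm farther back than shut.
Start: joints at [-1.369, 0.286, 1.577, -0, 1.279, -0.15], TCP at [0.233, -0.634, 0.242] pointing down, gripper open.
Joint ranges: [-2.77, 2.77], [-0.9, 2.22], [0.21, 2.48], [-1.53, 4.67], [0.24, 2.81], [-2.84, 2.84]. Speed limits (rad/s): [2.79, 2.79, 3.14, 3.14, 3.14, 3.14].

INTERFACE

Orientations are given as a unit quaternion [x, y, z, w].
In Python, from plant import ctrl gives the robot as it stands.
- The arm moves only by the tool step_arm, never from a script. Its argument "motion" is a list of rows, each an object with "offset": the shift along the tool's x, y, z in m, a list of three; "twist": the turn about the tool's z in degrees. A call has 1 to 12 rows; each row is the pose to reach, as a shift and turn from the pose commanded when the call began, along the tool's axes at that moment; what a row does not reach only later rows make up. A row lasts 1/10 s, in which the tool goes at most 50 mm and 8.59 degrees, less where a joint would pass 70% of its speed; a pose out of reach is approached as far as the arm can. A call with a gripper value outside its range is refused whole. "gripper" is the finger opening in m, from 0 to 0.0854, set as the call begins (left out, the last holds). The fingers move at their own pace and stop on an object; "grip_force" is the grip in N (left out, the last holds). Time passes only in rows, so rows that repeat a pose let the fingers close. It gives the time, the measured TCP pose, the force, the opening and the grip force at its end, in the units of the state.
- ctrl.get_state(): the state, without advancing time (a new reading comes with each control period).
- ctrl.read_camera(name): name is "scene" or "top" or "wrist"; returns the picture (480x640x3 uint8, blue, green, red); there is no depth.
- ctrl.calibration(name): a dict with "fx", "fy", "cx", "cy" (pixels), "cam_to_world" (4x4, takes a point from camera to world coordinates). Camera axes: x right, y up, looking along -z (the intrinsics and any distortion apply to the point x, -y, -z); pixel columns grow to the right and rows downward; lengths in m; the calibration is good to about 2 mm. The wrist camera is an equidistant fisheye: a pixel r from the principal point sees the ray r / f radians off the axis. A picture is of the moment at which its call begins: read the wrist's pose just before it. calibration takes no time and is no camera call; for the wrist camera it gives the pose at the moment of the call.
- ctrl.sign_off(): hands the job in; it is judged then, once.
The state is a dict: "time": time; "qpos": joint angles; "dq": joint speeds; "joint_efforts": joint torques, N m; "eef_pos": TCP position; "tcp_rot": TCP orientation; "contact_force": force on the tool from outside, world axes, zero at the start; "wrist_torque": the same for the moment, N m; "opening": opening from 0.0 (shut) to 1.0 (fully open); "finger_force": force on a finger pad.
Only numpy, scipy, OpenCV 4.12 (cv2) and the standard library are available. Lean on these libraries where they do the work, as an engineer would, in place of code of your own. Each camera call takes 0.05 s, during which the arm holds its last target. There are 200 camera calls.

TASK

The chrome door stop on the shelf has a loose hexagonal foot nut, and an adjustable wrench lies open around it. Roll the wrench's worm with a light finger until the jaw sits snugly on the nut, and only then swing the handle clockwise (seen from above) until the nut comes up against its stop. Be gentle with the wrench (its worm is worn out of true, so follow it by feel and never lean on it), leave it lying snug on the nut, and do not disturb the other things.

Things in the scene. Friction and masses are not known exactly. Their poses are not given: they have to be found in the camera images.
- wrench: Steel adjustable wrench, 0.42 kg, lying flat and loose. Origin on the shelf, in the open mouth. x from handle to open end, y to the fixed jaw, z up. Handle 22 mm wide, 11 mm high, x -80 to -218 mm. Head 14 mm high, x -80 to +16, y -36 to +33 mm. Fixed jaw's flat at y = +16.3 mm; moving jaw on the -y side; throat wall at x = -19.5 mm.
- jaw (a joint): Travel of the moving jaw in m, growing as it closes: at 0 the flats are 32.7 mm apart, at 0.0027 they are 30 mm apart (on the nut). Moved only by the worm, 0.5 mm per rad. Starts between about -0.0008 and 0.0008. A load on the jaw over about 60 N drives it and the worm back: with the nut at its stop, pushing the handle's outer half with more than about 12 N can do so.
- worm (a joint): Roll of the worm in rad, growing as the jaw closes; 0 goes with jaw 0; no end stops of its own. It stays where it is left; rolling it takes about 3.2 N at its rim plus what the jaw meets.
- worm_top (a point): Mean crown of the worm, in the wrench at x -44, y -6, z 20.8 mm: a knurled roller 19 mm across, 16 mm wide, axis along the wrench's y. It is worn and runs out of true: its crown rises and falls by 1.1 mm either way, so follow it by feel. A fingertip pressed on it (5 to 12 N) and dragged along the wrench's +x rolls it shut (9.5 mm = 1 rad, some strokes); when the jaw is snug the tip slips.
- handle_end (a point): Top of the handle near its end, at x = -205, y = 0, z = 11 mm in the wrench.
- throat (a point): Point in the wrench at x = 0, y = +1.3, z = 18 mm: lies at nut_top when the wrench is seated on the nut.
- doorstop: Fixed chrome door stop: a post 20 mm in diameter (rubber ring 25 mm) and 48 mm high standing on the shelf, with the hexagonal nut round its foot. Origin on the shelf, on the axis.
- nut_top (a point): Centre of the top of the hexagonal steel nut, 18 mm above the shelf. The nut is 30 mm across flats, 34.6 mm across corners, 16 mm high, and turns about the vertical axis of the door stop. The wrench's jaws lie roughly parallel with two of its flats at the start (within about 0.1 rad).
- nut (a joint): Turn of the nut in rad, growing clockwise from above; starts between 0 and 0.05, its hard stop (tight) is at 0.7. Turning takes about 0.25 N m; on reaching the stop the push rises.
- brush: Bystander: grey stain brush 190 mm long, lying; origin under its middle.
- scoops: Bystander: stack of nested white plastic scoops, 90 x 65 x 50 mm with handles; origin under the bowls' middle.
- bowl: Bystander: white ceramic bowl, 140 mm across, 60 mm high; origin under its middle.
- tin: Bystander: tin of stain, 72 mm across, 85 mm high; origin under its middle.
- wedge: Bystander: black rubber door wedge, 90 x 35 x 22 mm; origin under its middle.
- screwdriver: Bystander: black-handled screwdriver 190 mm long, lying; origin under its middle.
There are look-alikes about, which are no part of the job. Of the things shaped like the wrench, the steel one is meant.

How it is judged:
On the way, in this order (a step that is already met when the one before it is completed fails the run):
1. the jaw is closed snugly on the nut (within 0.8 mm) while the nut has not yet been turned, wrench round the nut (value of joint jaw above 0.0019 m and value of joint nut below 0.25 rad and horizontal distance between throat and nut_top below 0.005 m), for 0.3 s.
2. the nut is turned clockwise up to its stop with the wrench (value of joint nut above 0.63 rad), for 0.1 s.
At the end, for the whole second after the job is handed in: The nut is within 0.08 rad of its stop, the wrench lies flat and still round the nut (its seat within 5 mm of the nut's axis) with the jaw still within 1.2 mm of the nut (value of joint nut above 0.62 rad and value of joint jaw above 0.0015 m and horizontal distance between throat and nut_top below 0.005 m and linear speed of wrench below 0.02 m/s and angle between wrench's own z axis and vertical below 0.05 rad); the robot touches nothing.
It fails at once if the nut is turned (beyond 0.25 rad) while the jaw is loose on it (more than 1.5 mm of play) (value of joint nut above 0.25 rad and value of joint jaw below 0.0012 m).
It fails at once if the robot presses on the wrench or its worm with more than 25 N (contact force between the fingers and wrench above 25 N).
It fails at once if the robot pushes on the door stop with more than 10 N (contact force between the fingers and doorstop above 10 N).
It fails at once if a bystander is moved by more than 20 mm (distance of any of brush, scoops, bowl, tin, wedge, screwdriver from where it was at the start of the episode above 0.02 m).
It also fails if it takes over 72 s, if anything falls off the work surface, if the arm or the gripper's body presses on something with over 40 N, if the wrist force passes 120 N, or if a joint passes its speed limit or range.

## Working session

There is one attempt and no reset: what is moved stays moved. The work goes in short steps, Python scripts to look and compute and a tool call to move; the robot and the scene stay as the last step left them, time stands still between calls to the robot, and variables do not carry over. Pictures are saved under pics/ and viewed, at most 10 in all, crops included, and the job is handed in when it is done.

Besides the shell and the picture viewer there is one more tool, called after "Request:" as a command line: name --argument value ..., lists and objects as JSON in quotes. step_arm: Moves the arm, as the interface text tells. Its arguments: {"type":"object","properties":{"motion":{"type":"array"},"gripper":{"type":"number"},"grip_force":{"type":"number"}},"required":["motion"]}

```bash
mkdir -p pics; ls; python3 - <<'E'
from plant import ctrl
import cv2,json
s=ctrl.get_state();print(s)
for n in("top","scene"):
    c=ctrl.calibration(n);print(n,c)
    cv2.imwrite(f"pics/{n}0.png",ctrl.read_camera(n))
E
```

```text
pics
{'time': 0.0, 'qpos': array([-1.36900436e+00,  2.87176833e-01,  1.57816544e+00, -1.49398318e-06,
        1.27859134e+00, -1.49995128e-01]), 'dq': array([ 0.00021613, -0.00045617,  0.00174358,  0.00019489, -0.00133335,
        0.00041998]), 'joint_efforts': array([-1.54594305e-03, -4.05988920e+01, -2.92625982e+01, -1.88428730e-04,
        5.87832343e-03,  4.68663700e-06]), 'eef_pos': array([ 0.23249276, -0.63303193,  0.24094595]), 'tcp_rot': array([ 9.84569859e-01,  1.74988063e-01, -3.10250526e-05, -1.17006981e-03]), 'contact_force': array([ 0.33835557, -0.25322423,  0.07206633]), 'wrist_torque': array([0.02137206, 0.02389741, 0.01773834]), 'finger_force': 0.0, 'opening': 0.9990114268517492}
top {'fx': 575.6536525023313, 'fy': 575.6536525023313, 'cx': 313.97929702637913, 'cy': 238.621343915321, 'cam_to_world': array([[ 0.00301383,  0.99394669, -0.10982212,  0.42559744],
       [-0.99995501,  0.00398328,  0.00860914,  0.02062979],
       [ 0.00899448,  0.10979123,  0.99391397,  1.35295073],
       [ 0.        ,  0.        ,  0.        ,  1.        ]])}
scene {'fx': 451.2170255192894, 'fy': 451.2170255192894, 'cx': 332.28086154966206, 'cy': 244.07681455790964, 'cam_to_world': array([[ 0.50656803, -0.63042779,  0.58817484,  1.09028026],
       [ 0.86199923,  0.35558787, -0.36126805, -0.28220227],
       [ 0.01860558,  0.6900131 ,  0.72355771,  0.64393621],
       [ 0.        ,  0.        ,  0.        ,  1.        ]])}
```

View pics/top0.png

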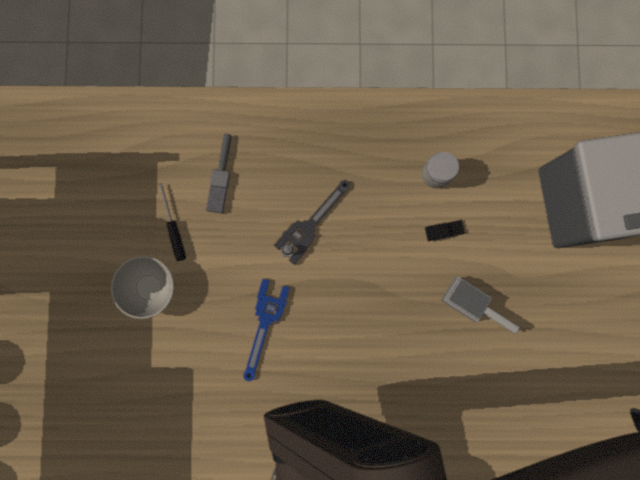

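View pics/scene0.png

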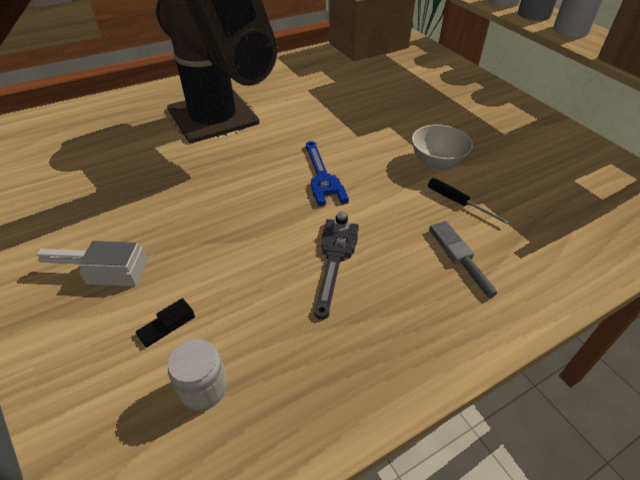

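The top view shows the steel wrench with its head near (297,238), its handle end at (346,185) and the post near (289,248). The blue one is the look-alike. I'll compute rough poses and the shift needed for a close wrist view.

```bash
cat > h.py <<'E'
import numpy as np,cv2
from plant import ctrl
from scipy.spatial.transform import Rotation as R
def ray(c,u,v,fish=False):
    x=(u-c["cx"])/c["fx"];y=(v-c["cy"])/c["fy"]
    if fish:
        r=np.hypot(x,y);k=np.sin(r)/r if r>1e-9 else 1;d=np.array([x*k,-y*k,-np.cos(r)])
    else: d=np.array([x,-y,-1.])
    T=c["cam_to_world"];return T[:3,3],T[:3,:3]@d
def onz(c,u,v,z,fish=False):
    o,d=ray(c,u,v,fish);return o+d*(z-o[2])/d[2]
def proj(c,p,fish=False):
    T=c["cam_to_world"];q=T[:3,:3].T@(np.asarray(p)-T[:3,3]);q=q*[1,-1,-1]
    if fish:
        th=np.arctan2(np.hypot(q[0],q[1]),q[2]);k=th/np.hypot(q[0],q[1])
    else:k=1/q[2]
    return np.array([c["cx"]+c["fx"]*q[0]*k,c["cy"]+c["fy"]*q[1]*k])
def tool(p):  # world target -> offset in tool axes from the current measured pose
    s=ctrl.get_state();return R.from_quat(s["tcp_rot"]).inv().apply(np.asarray(p)-s["eef_pos"])
E
python3 - <<'E'
from h import *
np.set_printoptions(precision=4,suppress=True)
c=ctrl.calibration("top")
print("hole",onz(c,346,185,.011),"head",onz(c,299,237,.014),"post",onz(c,288,249,.048))
c=ctrl.calibration("scene")
print("hole",onz(c,321,311,.011),"post",onz(c,342,217,.048))
w=ctrl.calibration("wrist");s=ctrl.get_state()
print(w); T=R.from_quat(s["tcp_rot"]); print("cam in tool",T.inv().apply(w["cam_to_world"][:3,3]-s["eef_pos"]),"\n",T.as_matrix().T@w["cam_to_world"][:3,:3])
print(T.as_matrix())
E
```

```text
hole [ 0.7021 -0.0665  0.011 ] head [0.5772 0.0441 0.014 ] post [0.5458 0.0684 0.048 ]
hole [ 0.7017 -0.0624  0.011 ] post [0.5526 0.0685 0.048 ]
{'fx': 371.64829954431775, 'fy': 371.64829954431775, 'cx': 320.1534971939029, 'cy': 240.17055207756172, 'cam_to_world': array([[ 0.3449,  0.9061,  0.2449,  0.2935],
       [-0.9386,  0.3338,  0.0866, -0.611 ],
       [-0.0032, -0.2597,  0.9657,  0.3729],
       [ 0.    ,  0.    ,  0.    ,  1.    ]])}
cam in tool [ 0.0649  0.0001 -0.1318] 
 [[ 0.0003  0.9656  0.2601]
 [ 1.     -0.0006  0.001 ]
 [ 0.0011  0.2601 -0.9656]]
[[ 0.9388  0.3446 -0.0004]
 [ 0.3446 -0.9388  0.0021]
 [ 0.0003 -0.0021 -1.    ]]
```

Request:
step_arm --motion '[{"offset": [0.56, -0.51, 0.08], "twist": -118}, {"offset": [0.56, -0.51, 0.08], "twist": -118}, {"offset": [0.56, -0.51, 0.08], "twist": -118}, {"offset": [0.56, -0.51, 0.08], "twist": -118}, {"offset": [0.56, -0.51, 0.08], "twist": -118}, {"offset": [0.56, -0.51, 0.08], "twist": -118}, {"offset": [0.56, -0.51, 0.08], "twist": -118}, {"offset": [0.56, -0.51, 0.08], "twist": -118}, {"offset": [0.56, -0.51, 0.08], "twist": -118}, {"offset": [0.56, -0.51, 0.08], "twist": -118}, {"offset": [0.56, -0.51, 0.08], "twist": -118}, {"offset": [0.56, -0.51, 0.08], "twist": -118}]' --gripper 0

```text
time: 1.3
eef_pos: [0.5086, -0.1024, 0.1789]
tcp_rot: [0.472, 0.881, -0.0, -0.0]
contact_force: [-0.5, -0.9, 0.4]
opening: 0.0
finger_force: 0.0
```

```bash
python3 - <<'E'
from h import *
np.set_printoptions(precision=4,suppress=True)
s=ctrl.get_state();print(s["time"],s["eef_pos"],R.from_quat(s["tcp_rot"]).as_matrix(),s["qpos"],s["opening"])
print(tool([.58,.04,.16]))
E
```

```text
1.3 [ 0.5086 -0.1024  0.1789] [[-0.554   0.8325 -0.0002]
 [ 0.8325  0.554   0.    ]
 [ 0.0001 -0.0001 -1.    ]] [-0.3943  0.0037  2.0142 -0.0001  1.1238 -0.9815] 0.000355810355194052
[0.079  0.1383 0.0189]
```

Request:
step_arm --motion '[{"offset": [0.079, 0.138, 0.019], "twist": -15}, {"offset": [0.079, 0.138, 0.019], "twist": -15}, {"offset": [0.079, 0.138, 0.019], "twist": -15}, {"offset": [0.079, 0.138, 0.019], "twist": -15}, {"offset": [0.079, 0.138, 0.019], "twist": -15}, {"offset": [0.079, 0.138, 0.019], "twist": -15}]'

```text
time: 1.9
eef_pos: [0.5798, 0.0367, 0.1599]
tcp_rot: [0.356, 0.934, -0.0, -0.0]
contact_force: [-0.6, -0.5, -0.2]
opening: 0.001
finger_force: 0.0
```

```bash
python3 - <<'E'
from h import *
np.set_printoptions(precision=4,suppress=True)
s=ctrl.get_state();print(s["time"],s["eef_pos"],R.from_quat(s["tcp_rot"]).as_matrix(),s["contact_force"])
c=ctrl.calibration("wrist");im=ctrl.read_camera("wrist");cv2.imwrite("pics/w1.png",im);np.save("w1.npy",c["cam_to_world"])
E
```

```text
1.9 [0.5798 0.0367 0.1599] [[-0.7465  0.6654 -0.0011]
 [ 0.6654  0.7465 -0.0005]
 [ 0.0005 -0.0011 -1.    ]] [-0.5894 -0.5193 -0.2308]
```

View pics/w1.png

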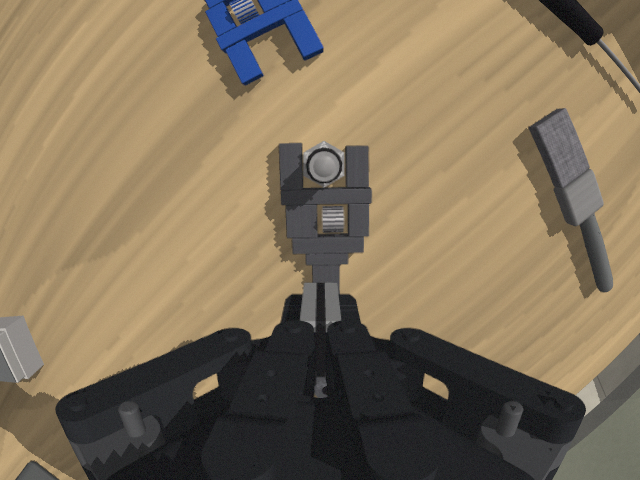

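The wrist view shows the steel wrench with its mouth up. The post is at (324,165), the worm at about (333,219), the left jaw edge at x≈280 and the right one at x≈370. The fingertips are at (320,290).

```bash
python3 - <<'E'
from h import *
np.set_printoptions(precision=4,suppress=True)
c=ctrl.calibration("wrist");c["cam_to_world"]=np.load("w1.npy")
im=cv2.imread("pics/w1.png")
g=cv2.cvtColor(im,cv2.COLOR_BGR2GRAY)
f=lambda u,v,z:onz(c,u,v,z,True)
print("post top",f(324,165,.048))
W=f(333,219.5,.0208);print("worm",W)
for n,p in dict(Ltip=(279.5,144.5),Lshould=(281,203),Rtip=(368.5,147.5),Rsh=(371.5,203)).items():print(n,f(*p,.014))
# wrench axis via handle end from earlier
for a in (139,):pass
cv2.imwrite("pics/w1c.png",cv2.resize(im[130:300,260:390],None,fx=4.5,fy=3.5*4.5/3.5*0.75,interpolation=cv2.INTER_CUBIC)[:600])
T=c["cam_to_world"];s=ctrl.get_state()
print(proj(c,s["eef_pos"]+R.from_quat(s["tcp_rot"]).apply([0,0,.011]),True))
E
```

```text
post top [0.5426 0.0723 0.048 ]
worm [0.5788 0.0496 0.0208]
Ltip [0.5107 0.057  0.014 ]
Lshould [0.5441 0.0278 0.014 ]
Rtip [0.5563 0.1049 0.014 ]
Rsh [0.5898 0.0792 0.014 ]
[320.6623 304.695 ]
```

View pics/w1c.png

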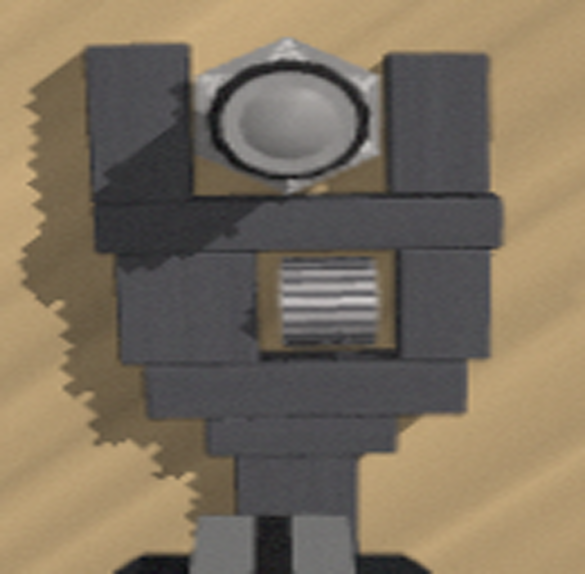

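Request:
step_arm --motion '[{"offset": [-0.002, 0.009, 0.04]}, {"offset": [-0.002, 0.009, 0.08]}, {"offset": [-0.002, 0.009, 0.11]}, {"offset": [-0.002, 0.009, 0.12]}, {"offset": [-0.002, 0.009, 0.123]}, {"offset": [-0.002, 0.009, 0.125]}, {"offset": [-0.002, 0.009, 0.125]}]'

```text
invalid input at $.motion[0]: expected keys offset, twist
```

Request:
step_arm --motion '[{"offset": [0, 0, 0.0005]}, {"offset": [0, 0, 0.001]}, {"offset": [0, 0, 0.001]}]'

```text
invalid input at $.motion[0]: expected keys offset, twist
```

Request:
step_arm --motion '[{"offset": [-0.002, 0.009, 0.04], "twist": 0}, {"offset": [-0.002, 0.009, 0.08], "twist": 0}, {"offset": [-0.002, 0.009, 0.11], "twist": 0}, {"offset": [-0.002, 0.009, 0.12], "twist": 0}, {"offset": [-0.002, 0.009, 0.123], "twist": 0}, {"offset": [-0.002, 0.009, 0.125], "twist": 0}, {"offset": [-0.002, 0.009, 0.125], "twist": 0}]'

```text
time: 2.65
eef_pos: [0.5892, 0.0422, 0.0372]
tcp_rot: [0.356, 0.934, 0.0, 0.002]
contact_force: [1.1, 0.2, -0.4]
opening: -0.001
finger_force: 0.0
```

Request:
step_arm --motion '[{"offset": [0, 0, 0.0005], "twist": 0}, {"offset": [0, 0, 0.001], "twist": 0}, {"offset": [0, 0, 0.001], "twist": 0}]'

```text
time: 2.95
eef_pos: [0.5881, 0.0428, 0.035]
tcp_rot: [0.356, 0.935, 0.0, 0.001]
contact_force: [-0.7, 0.8, -0.4]
opening: -0.001
finger_force: 0.0
```

Request:
step_arm --motion '[{"offset": [0, 0, 0.001], "twist": 0}, {"offset": [0, 0, 0.0015], "twist": 0}, {"offset": [0, 0, 0.0015], "twist": 0}]'

```text
time: 3.25
eef_pos: [0.5877, 0.0428, 0.0327]
tcp_rot: [0.356, 0.934, -0.0, -0.0]
contact_force: [0.0, -0.5, 0.9]
opening: 0.001
finger_force: 0.0
```

Request:
step_arm --motion '[{"offset": [0, 0, 0.0005], "twist": 0}, {"offset": [0, 0, 0.001], "twist": 0}, {"offset": [0, 0, 0.001], "twist": 0}]'

```text
time: 3.55
eef_pos: [0.5879, 0.0427, 0.0321]
tcp_rot: [0.356, 0.934, -0.0, -0.0]
contact_force: [-1.2, 0.1, 2.1]
opening: -0.007
finger_force: 1.2
```

Request:
step_arm --motion '[{"offset": [0, 0, 0.0005], "twist": 0}, {"offset": [0, 0, 0.001], "twist": 0}, {"offset": [0, 0, 0.001], "twist": 0}]'

```text
time: 3.85
eef_pos: [0.588, 0.0427, 0.0319]
tcp_rot: [0.356, 0.935, -0.0, -0.0]
contact_force: [-3.6, 0.2, 6.6]
opening: -0.003
finger_force: 3.3
```

Request:
step_arm --motion '[{"offset": [0.001, 0, 0.0004], "twist": 0}, {"offset": [0.002, 0, 0.0004], "twist": 0}, {"offset": [0.003, 0, 0.0004], "twist": 0}, {"offset": [0.004, 0, 0.0004], "twist": 0}]'

```text
time: 4.25
eef_pos: [0.5867, 0.0439, 0.0321]
tcp_rot: [0.356, 0.935, -0.001, 0.003]
contact_force: [-0.1, -4.5, 5.7]
opening: 0.0
finger_force: 2.9
```

Request:
step_arm --motion '[{"offset": [0.001, 0, 0.0004], "twist": 0}, {"offset": [0.002, 0, 0.0004], "twist": 0}, {"offset": [0.003, 0, 0.0004], "twist": 0}, {"offset": [0.004, 0, 0.0004], "twist": 0}]'

```text
time: 4.65
eef_pos: [0.5835, 0.0467, 0.0316]
tcp_rot: [0.356, 0.935, -0.001, 0.002]
contact_force: [0.2, -4.8, 6.3]
opening: 0.001
finger_force: 3.0
```

Request:
step_arm --motion '[{"offset": [0.001, 0, 0.0003], "twist": 0}, {"offset": [0.002, 0, 0.0005], "twist": 0}, {"offset": [0.003, 0, 0.0007], "twist": 0}, {"offset": [0.004, 0, 0.0008], "twist": 0}]'

```text
time: 5.05
eef_pos: [0.5806, 0.0491, 0.0311]
tcp_rot: [0.356, 0.935, -0.001, 0.002]
contact_force: [-1.1, -6.2, 7.4]
opening: 0.001
finger_force: 3.9
```

Request:
step_arm --motion '[{"offset": [0.001, 0, 0.0001], "twist": 0}, {"offset": [0.002, 0, 0.0003], "twist": 0}, {"offset": [0.003, 0, 0.0003], "twist": 0}, {"offset": [0.004, 0, 0.0004], "twist": 0}]'

```text
time: 5.45
eef_pos: [0.5777, 0.0516, 0.0307]
tcp_rot: [0.356, 0.935, -0.001, 0.002]
contact_force: [-1.3, -6.3, 8.3]
opening: -0.0
finger_force: 3.9
```

Request:
step_arm --motion '[{"offset": [0.001, 0, 0.0001], "twist": 0}, {"offset": [0.002, 0, 0.0002], "twist": 0}, {"offset": [0.003, 0, 0.0002], "twist": 0}, {"offset": [0.004, 0, 0.0002], "twist": 0}]'

```text
time: 5.85
eef_pos: [0.5749, 0.0544, 0.0305]
tcp_rot: [0.356, 0.935, -0.0, 0.003]
contact_force: [0.3, -3.9, 5.7]
opening: 0.002
finger_force: 2.9
```

Request:
step_arm --motion '[{"offset": [0, 0, -0.004], "twist": 0}, {"offset": [0, 0, -0.006], "twist": 0}, {"offset": [-0.008, 0, -0.006], "twist": 0}, {"offset": [-0.016, 0, -0.006], "twist": 0}, {"offset": [-0.019, 0, -0.006], "twist": 0}, {"offset": [-0.019, 0, -0.006], "twist": 0}]'

```text
time: 6.45
eef_pos: [0.5875, 0.0429, 0.0344]
tcp_rot: [0.356, 0.934, 0.0, -0.0]
contact_force: [0.2, 0.1, -0.0]
opening: 0.003
finger_force: 0.0
```

```bash
python3 - <<'E'
from h import *
np.set_printoptions(precision=4,suppress=True)
s=ctrl.get_state();print(s["time"],s["eef_pos"],s["contact_force"])
c=ctrl.calibration("wrist");im=ctrl.read_camera("wrist");cv2.imwrite("pics/w2.png",im)
print(proj(c,[.5447,.0713,.018],True))
cv2.imwrite("pics/w2c.png",cv2.resize(im[60:330,170:470],None,fx=2.2,fy=2.2,interpolation=cv2.INTER_CUBIC))
E
```

```text
6.45 [0.5875 0.0429 0.0344] [ 0.2137  0.0755 -0.0155]
[303.3693 180.6782]
```

View pics/w2c.png

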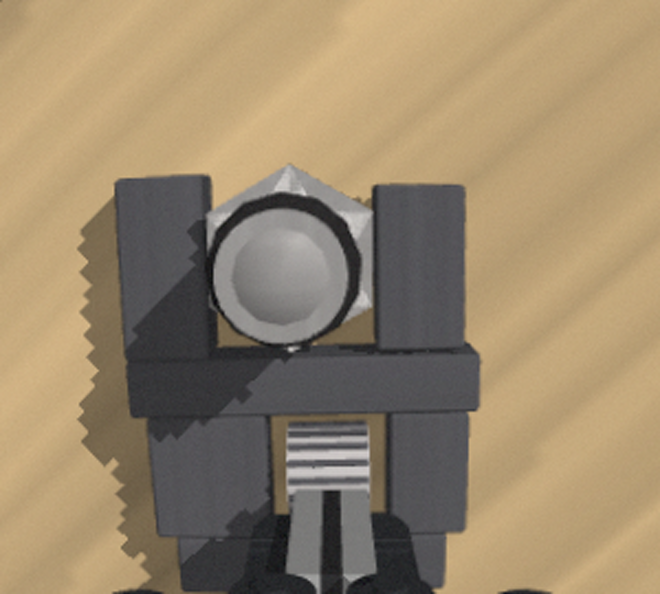

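Request:
step_arm --motion '[{"offset": [0, 0, 0.003], "twist": 0}, {"offset": [0, 0, 0.0045], "twist": 0}, {"offset": [0, 0, 0.0055], "twist": 0}, {"offset": [0, 0, 0.006], "twist": 0}, {"offset": [0.001, 0, 0.006], "twist": 0}, {"offset": [0.003, 0, 0.006], "twist": 0}, {"offset": [0.004, 0, 0.006], "twist": 0}]'

```text
time: 7.2
eef_pos: [0.5863, 0.0449, 0.0307]
tcp_rot: [0.355, 0.935, -0.0, 0.003]
contact_force: [1.1, -2.9, 6.3]
opening: -0.002
finger_force: 2.4
```

Request:
step_arm --motion '[{"offset": [0.001, 0, 0.0], "twist": 0}, {"offset": [0.002, 0, 0.0], "twist": 0}, {"offset": [0.003, 0, 0.0], "twist": 0}, {"offset": [0.004, 0, 0.0], "twist": 0}]'

```text
time: 7.6
eef_pos: [0.5835, 0.0475, 0.0307]
tcp_rot: [0.356, 0.935, -0.0, 0.003]
contact_force: [1.1, -4.8, 5.9]
opening: 0.0
finger_force: 3.0
```

Request:
step_arm --motion '[{"offset": [0.001, 0, 0.0], "twist": 0}, {"offset": [0.002, 0, 0.0], "twist": 0}, {"offset": [0.003, 0, 0.0], "twist": 0}, {"offset": [0.004, 0, 0.0], "twist": 0}]'

```text
time: 8.0
eef_pos: [0.5807, 0.0499, 0.0308]
tcp_rot: [0.356, 0.935, -0.0, 0.003]
contact_force: [0.5, -4.5, 6.1]
opening: -0.004
finger_force: 3.4
```

Request:
step_arm --motion '[{"offset": [0.001, 0, 0.0], "twist": 0}, {"offset": [0.002, 0, 0.0], "twist": 0}, {"offset": [0.003, 0, 0.0], "twist": 0}, {"offset": [0.004, 0, 0.0], "twist": 0}]'

```text
time: 8.4
eef_pos: [0.5779, 0.0523, 0.0312]
tcp_rot: [0.355, 0.935, -0.001, 0.004]
contact_force: [0.2, -6.5, 8.7]
opening: -0.003
finger_force: 4.0
```

Request:
step_arm --motion '[{"offset": [0.001, 0, -0.0002], "twist": 0}, {"offset": [0.002, 0, -0.0003], "twist": 0}, {"offset": [0.003, 0, -0.0004], "twist": 0}, {"offset": [0.004, 0, -0.0005], "twist": 0}]'

```text
time: 8.8
eef_pos: [0.5735, 0.0564, 0.0304]
tcp_rot: [0.356, 0.934, 0.0, 0.002]
contact_force: [1.1, -0.7, 2.9]
opening: -0.002
finger_force: 1.0
```

Request:
step_arm --motion '[{"offset": [0, 0, -0.004], "twist": 0}, {"offset": [0, 0, -0.006], "twist": 0}, {"offset": [-0.008, 0, -0.006], "twist": 0}, {"offset": [-0.016, 0, -0.006], "twist": 0}, {"offset": [-0.02, 0, -0.006], "twist": 0}, {"offset": [-0.02, 0, -0.006], "twist": 0}]'

```text
time: 9.4
eef_pos: [0.5877, 0.0427, 0.035]
tcp_rot: [0.356, 0.934, 0.0, 0.0]
contact_force: [-0.3, 0.1, 0.7]
opening: -0.001
finger_force: 0.0
```

Request:
step_arm --motion '[{"offset": [0, 0, 0.003], "twist": 0}, {"offset": [0, 0, 0.0045], "twist": 0}, {"offset": [0, 0, 0.0055], "twist": 0}, {"offset": [0, 0, 0.006], "twist": 0}, {"offset": [0.001, 0, 0.0058], "twist": 0}, {"offset": [0.003, 0, 0.0056], "twist": 0}, {"offset": [0.004, 0, 0.0055], "twist": 0}]'

```text
time: 10.1
eef_pos: [0.5864, 0.0449, 0.0317]
tcp_rot: [0.356, 0.935, -0.0, 0.003]
contact_force: [1.4, -3.9, 6.0]
opening: -0.002
finger_force: 2.7
```

Request:
step_arm --motion '[{"offset": [0.001, 0, 0.0], "twist": 0}, {"offset": [0.002, 0, -0.0001], "twist": 0}, {"offset": [0.003, 0, -0.0002], "twist": 0}, {"offset": [0.004, 0, -0.0003], "twist": 0}]'

```text
time: 10.5
eef_pos: [0.5837, 0.0475, 0.032]
tcp_rot: [0.356, 0.935, -0.0, 0.003]
contact_force: [2.5, -4.4, 5.2]
opening: -0.003
finger_force: 2.9
```

Request:
step_arm --motion '[{"offset": [0.001, 0, -0.0001], "twist": 0}, {"offset": [0.002, 0, -0.0002], "twist": 0}, {"offset": [0.003, 0, -0.0003], "twist": 0}, {"offset": [0.004, 0, -0.0004], "twist": 0}]'

```text
time: 10.9
eef_pos: [0.5806, 0.0502, 0.0324]
tcp_rot: [0.356, 0.935, -0.0, 0.003]
contact_force: [1.6, -4.0, 6.2]
opening: 0.002
finger_force: 2.9
```

Request:
step_arm --motion '[{"offset": [0.001, 0, -0.0001], "twist": 0}, {"offset": [0.002, 0, -0.0002], "twist": 0}, {"offset": [0.003, 0, -0.0002], "twist": 0}, {"offset": [0.004, 0, -0.0003], "twist": 0}]'

```text
time: 11.3
eef_pos: [0.5776, 0.053, 0.0326]
tcp_rot: [0.356, 0.935, 0.0, 0.003]
contact_force: [1.1, -4.6, 5.7]
opening: 0.003
finger_force: 2.9
```

Request:
step_arm --motion '[{"offset": [0, 0, -0.004], "twist": 0}, {"offset": [0, 0, -0.006], "twist": 0}, {"offset": [-0.008, 0, -0.006], "twist": 0}, {"offset": [-0.016, 0, -0.006], "twist": 0}, {"offset": [-0.016, 0, -0.006], "twist": 0}]'

```text
time: 11.8
eef_pos: [0.5879, 0.0426, 0.0365]
tcp_rot: [0.356, 0.934, 0.0, 0.0]
contact_force: [0.5, -1.0, -0.2]
opening: 0.003
finger_force: 0.0
```

Request:
step_arm --motion '[{"offset": [0, 0, 0.003], "twist": 0}, {"offset": [0, 0, 0.0045], "twist": 0}, {"offset": [0, 0, 0.0055], "twist": 0}, {"offset": [0, 0, 0.006], "twist": 0}, {"offset": [0.001, 0, 0.006], "twist": 0}, {"offset": [0.003, 0, 0.006], "twist": 0}, {"offset": [0.004, 0, 0.006], "twist": 0}]'

```text
time: 12.5
eef_pos: [0.586, 0.0444, 0.0328]
tcp_rot: [0.355, 0.935, -0.001, 0.003]
contact_force: [-0.2, -4.8, 7.0]
opening: 0.002
finger_force: 3.5
```

Request:
step_arm --motion '[{"offset": [0.001, 0, 0.0], "twist": 0}, {"offset": [0.002, 0, 0.0], "twist": 0}, {"offset": [0.003, 0, 0.0], "twist": 0}, {"offset": [0.004, 0, 0.0], "twist": 0}]'

```text
time: 12.9
eef_pos: [0.5832, 0.0471, 0.0328]
tcp_rot: [0.355, 0.935, -0.001, 0.003]
contact_force: [-0.2, -5.5, 7.4]
opening: 0.002
finger_force: 3.6
```

Request:
step_arm --motion '[{"offset": [0.001, 0, 0.0], "twist": 0}, {"offset": [0.002, 0, 0.0], "twist": 0}, {"offset": [0.003, 0, 0.0001], "twist": 0}, {"offset": [0.004, 0, 0.0002], "twist": 0}]'

```text
time: 13.3
eef_pos: [0.5802, 0.0498, 0.0326]
tcp_rot: [0.355, 0.935, -0.001, 0.003]
contact_force: [-1.6, -5.2, 7.9]
opening: -0.002
finger_force: 3.9
```

Request:
step_arm --motion '[{"offset": [0.001, 0, 0.0001], "twist": 0}, {"offset": [0.002, 0, 0.0002], "twist": 0}, {"offset": [0.003, 0, 0.0003], "twist": 0}, {"offset": [0.004, 0, 0.0003], "twist": 0}]'

```text
time: 13.7
eef_pos: [0.5772, 0.0525, 0.0324]
tcp_rot: [0.356, 0.935, -0.001, 0.003]
contact_force: [-0.1, -4.3, 7.3]
opening: 0.002
finger_force: 3.8
```

Request:
step_arm --motion '[{"offset": [0, 0, -0.004], "twist": 0}, {"offset": [0, 0, -0.006], "twist": 0}, {"offset": [-0.008, 0, -0.006], "twist": 0}, {"offset": [-0.016, 0, -0.006], "twist": 0}, {"offset": [-0.016, 0, -0.006], "twist": 0}]'

```text
time: 14.2
eef_pos: [0.588, 0.0426, 0.036]
tcp_rot: [0.356, 0.934, 0.0, 0.0]
contact_force: [0.3, -1.0, -0.6]
opening: -0.001
finger_force: 0.0
```

Request:
step_arm --motion '[{"offset": [0, 0, 0.003], "twist": 0}, {"offset": [0, 0, 0.0045], "twist": 0}, {"offset": [0, 0, 0.0055], "twist": 0}, {"offset": [0, 0, 0.006], "twist": 0}, {"offset": [0.001, 0, 0.006], "twist": 0}, {"offset": [0.003, 0, 0.006], "twist": 0}, {"offset": [0.004, 0, 0.006], "twist": 0}]'

```text
time: 14.9
eef_pos: [0.5861, 0.0445, 0.0323]
tcp_rot: [0.355, 0.935, -0.001, 0.003]
contact_force: [0.0, -5.1, 6.5]
opening: -0.003
finger_force: 3.4
```

Request:
step_arm --motion '[{"offset": [0.001, 0, 0.0001], "twist": 0}, {"offset": [0.002, 0, 0.0001], "twist": 0}, {"offset": [0.003, 0, 0.0002], "twist": 0}, {"offset": [0.004, 0, 0.0003], "twist": 0}]'

```text
time: 15.3
eef_pos: [0.5832, 0.0471, 0.0319]
tcp_rot: [0.355, 0.935, -0.001, 0.003]
contact_force: [-0.5, -4.5, 6.7]
opening: -0.006
finger_force: 3.3
```

Request:
step_arm --motion '[{"offset": [0.001, 0, 0.0001], "twist": 0}, {"offset": [0.002, 0, 0.0002], "twist": 0}, {"offset": [0.003, 0, 0.0003], "twist": 0}, {"offset": [0.004, 0, 0.0003], "twist": 0}]'

```text
time: 15.7
eef_pos: [0.5807, 0.0499, 0.0316]
tcp_rot: [0.356, 0.935, -0.0, 0.003]
contact_force: [1.3, -3.5, 4.4]
opening: -0.005
finger_force: 2.6
```

Request:
step_arm --motion '[{"offset": [0.001, 0, 0.0003], "twist": 0}, {"offset": [0.002, 0, 0.0006], "twist": 0}, {"offset": [0.003, 0, 0.0007], "twist": 0}, {"offset": [0.004, 0, 0.0008], "twist": 0}]'

```text
time: 16.1
eef_pos: [0.5782, 0.0523, 0.0312]
tcp_rot: [0.355, 0.935, -0.0, 0.004]
contact_force: [2.8, -4.5, 6.2]
opening: 0.003
finger_force: 3.3
```

Request:
step_arm --motion '[{"offset": [0, 0, -0.004], "twist": 0}, {"offset": [0, 0, -0.006], "twist": 0}, {"offset": [-0.008, 0, -0.006], "twist": 0}, {"offset": [-0.016, 0, -0.006], "twist": 0}, {"offset": [-0.016, 0, -0.006], "twist": 0}]'

```text
time: 16.6
eef_pos: [0.5879, 0.0426, 0.0346]
tcp_rot: [0.356, 0.934, 0.0, 0.0]
contact_force: [0.1, -0.1, -0.0]
opening: -0.0
finger_force: 0.0
```

```bash
python3 - <<'E'
from h import *
np.set_printoptions(precision=4,suppress=True)
s=ctrl.get_state();print(s["time"],s["eef_pos"],s["contact_force"])
im=ctrl.read_camera("wrist");cv2.imwrite("pics/w3.png",im)
cv2.imwrite("pics/w3c.png",np.hstack([cv2.resize(cv2.imread(f"pics/w{k}.png")[125:285,215:390],None,fx=2.28,fy=3.4,interpolation=cv2.INTER_CUBIC) for k in(2,3)]))
E
```

```text
16.6 [0.5879 0.0426 0.0346] [ 0.0865 -0.1426 -0.0025]
```

View pics/w3c.png

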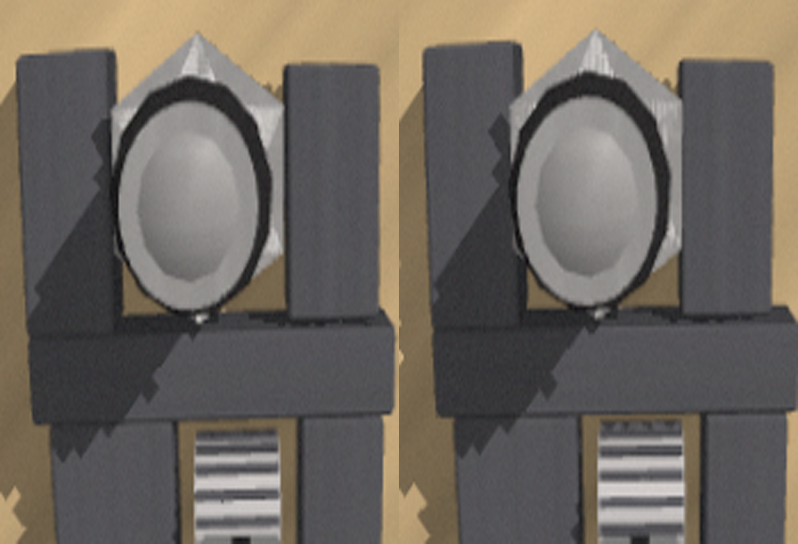

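Request:
step_arm --motion '[{"offset": [0, 0, 0.003], "twist": 0}, {"offset": [0, 0, 0.0045], "twist": 0}, {"offset": [0, 0, 0.0055], "twist": 0}, {"offset": [0, 0, 0.0062], "twist": 0}, {"offset": [0.001, 0, 0.0062], "twist": 0}, {"offset": [0.003, 0, 0.0063], "twist": 0}, {"offset": [0.004, 0, 0.0063], "twist": 0}]'

```text
time: 17.35
eef_pos: [0.5873, 0.044, 0.0312]
tcp_rot: [0.355, 0.935, -0.001, 0.004]
contact_force: [1.9, -5.9, 5.6]
opening: 0.001
finger_force: 3.5
```

Request:
step_arm --motion '[{"offset": [0.001, 0, 0.0001], "twist": 0}, {"offset": [0.002, 0, 0.0001], "twist": 0}, {"offset": [0.003, 0, 0.0001], "twist": 0}, {"offset": [0.004, 0, 0.0001], "twist": 0}]'

```text
time: 17.75
eef_pos: [0.5847, 0.0473, 0.0311]
tcp_rot: [0.356, 0.935, 0.0, 0.005]
contact_force: [1.6, -2.1, 5.3]
opening: -0.002
finger_force: 3.0
```

Request:
step_arm --motion '[{"offset": [0.001, 0, 0.0], "twist": 0}, {"offset": [0.002, 0, 0.0], "twist": 0}, {"offset": [0.003, 0, 0.0], "twist": 0}, {"offset": [0.004, 0, 0.0], "twist": 0}]'

```text
time: 18.15
eef_pos: [0.5819, 0.0502, 0.0311]
tcp_rot: [0.356, 0.935, 0.001, 0.005]
contact_force: [2.9, -2.0, 5.1]
opening: 0.003
finger_force: 2.9
```

Request:
step_arm --motion '[{"offset": [0.001, 0, 0.0005], "twist": 0}, {"offset": [0.002, 0, 0.0008], "twist": 0}, {"offset": [0.003, 0, 0.0008], "twist": 0}, {"offset": [0.004, 0, 0.0008], "twist": 0}]'

```text
time: 18.55
eef_pos: [0.5795, 0.0525, 0.0308]
tcp_rot: [0.356, 0.935, 0.0, 0.006]
contact_force: [2.9, -3.6, 6.6]
opening: -0.001
finger_force: 3.4
```

Request:
step_arm --motion '[{"offset": [0, 0, -0.004], "twist": 0}, {"offset": [0, 0, -0.01], "twist": 0}, {"offset": [-0.02, 0, -0.05], "twist": 0}, {"offset": [-0.05, 0, -0.09], "twist": 0}, {"offset": [-0.08, 0, -0.11], "twist": 0}, {"offset": [-0.08, 0, -0.13], "twist": 0}, {"offset": [-0.08, 0, -0.13], "twist": 0}]'

```text
time: 19.25
eef_pos: [0.6366, 0.0003, 0.1607]
tcp_rot: [0.356, 0.934, 0.001, 0.003]
contact_force: [0.1, -0.1, 0.2]
opening: -0.002
finger_force: 0.0
```

```bash
python3 - <<'E'
from h import *
np.set_printoptions(precision=4,suppress=True)
s=ctrl.get_state();print(s["time"],s["eef_pos"],s["contact_force"],R.from_quat(s["tcp_rot"]).as_matrix()[:,0])
c=ctrl.calibration("wrist");im=ctrl.read_camera("wrist");cv2.imwrite("pics/w4.png",im);np.save("w4.npy",c["cam_to_world"])
cv2.imwrite("pics/t4.png",cv2.resize(ctrl.read_camera("top")[160:280,250:380],None,fx=4.5,fy=4.5,interpolation=cv2.INTER_CUBIC))
E
```

```text
19.25 [0.6366 0.0003 0.1607] [ 0.053  -0.0703  0.2435] [-0.7461  0.6659 -0.0042]
```

View pics/w4.png

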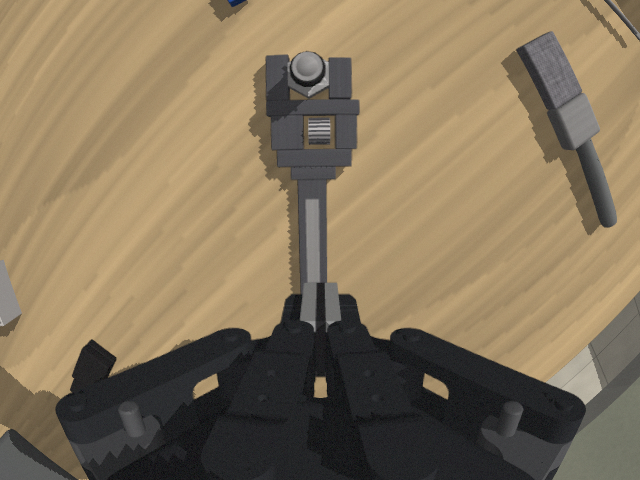

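The wrist view shows the wrench with its post at (308,68). The jaws look tight on the nut, and the handle runs down to the fingertips at about (313,290). Next I'll measure the jaw gap and the handle direction.

```bash
python3 - <<'E'
from h import *
np.set_printoptions(precision=4,suppress=True)
c=ctrl.calibration("wrist");c["cam_to_world"]=np.load("w4.npy")
im=cv2.imread("pics/w4.png").astype(int)
for v in(92,94,96):print(v,[tuple(im[v,u]) [0::2] for u in range(280,336)])
# wood has R-B large: find the steel handle edges by rows
sat=im[:,:,2]-im[:,:,0]
for v in (215,235,255,270):
    u=np.where(sat[v,285:345]<25)[0]+285
    a,b=onz(c,u[0]-.5,v,.011,True),onz(c,u[-1]+.5,v,.011,True);print(v,u[0],u[-1],a[:2],b[:2],np.hypot(*(a-b)[:2]),(a+b)[:2]/2)
print(onz(c,308,68,.048,True))
E
```

```text
92 [(np.int64(55), np.int64(55)), (np.int64(56), np.int64(53)), (np.int64(56), np.int64(54)), (np.int64(52), np.int64(49)), (np.int64(59), np.int64(56)), (np.int64(58), np.int64(57)), (np.int64(55), np.int64(52)), (np.int64(48), np.int64(43)), (np.int64(45), np.int64(47)), (np.int64(44), np.int64(55)), (np.int64(72), np.int64(110)), (np.int64(72), np.int64(111)), (np.int64(72), np.int64(111)), (np.int64(72), np.int64(113)), (np.int64(76), np.int64(113)), (np.int64(75), np.int64(114)), (np.int64(68), np.int64(95)), (np.int64(64), np.int64(82)), (np.int64(55), np.int64(61)), (np.int64(55), np.int64(58)), (np.int64(74), np.int64(76)), (np.int64(84), np.int64(86)), (np.int64(88), np.int64(91)), (np.int64(96), np.int64(96)), (np.int64(97), np.int64(98)), (np.int64(97), np.int64(98)), (np.int64(94), np.int64(96)), (np.int64(96), np.int64(98)), (np.int64(162), np.int64(163)), (np.int64(172), np.int64(176)), (np.int64(161), np.int64(166)), (np.int64(154), np.int64(158)), (np.int64(146), np.int64(149)), (np.int64(145), np.int64(149)), (np.int64(136), np.int64(139)), (np.int64(107), np.int64(1
[... 3694 characters left out ...]
)), (np.int64(73), np.int64(112)), (np.int64(72), np.int64(111)), (np.int64(75), np.int64(111)), (np.int64(62), np.int64(91)), (np.int64(59), np.int64(58)), (np.int64(87), np.int64(84)), (np.int64(82), np.int64(80)), (np.int64(80), np.int64(79)), (np.int64(82), np.int64(79)), (np.int64(82), np.int64(81)), (np.int64(78), np.int64(75))]
215 298 325 [ 0.6175 -0.0062] [0.6319 0.0099] 0.0216197284856351 [0.6247 0.0019]
235 299 326 [ 0.6298 -0.0164] [ 0.6444 -0.0001] 0.021902647641408833 [ 0.6371 -0.0082]
255 299 326 [ 0.6419 -0.0275] [ 0.6567 -0.0109] 0.02223867489426127 [ 0.6493 -0.0192]
270 300 326 [ 0.6517 -0.0355] [ 0.6662 -0.0193] 0.021720569521958683 [ 0.6589 -0.0274]
[0.5452 0.071  0.048 ]
```

Request:
step_arm --motion '[{"offset": [-0.025, 0.015, 0.03], "twist": 0}, {"offset": [-0.049, 0.029, 0.06], "twist": 0}, {"offset": [-0.049, 0.029, 0.1], "twist": 0}, {"offset": [-0.049, 0.029, 0.13], "twist": 0}, {"offset": [-0.049, 0.029, 0.14], "twist": 0}, {"offset": [-0.049, 0.029, 0.143], "twist": 0}, {"offset": [-0.049, 0.029, 0.143], "twist": 0}]'

```text
time: 20.05
eef_pos: [0.6895, -0.0095, 0.0133]
tcp_rot: [0.356, 0.935, -0.0, -0.001]
contact_force: [-0.8, -0.2, 0.8]
opening: 0.002
finger_force: 0.0
```

```bash
python3 - <<'E'
from h import *
np.set_printoptions(precision=4,suppress=True)
c=ctrl.calibration("wrist");c["cam_to_world"]=np.load("w4.npy")
for a,b,z in((287,328.8,.014),(289.6,328.4,.0)):
    p=onz(c,a,94,z,True)-onz(c,b,94,z,True);print("gap",np.hypot(p[0],p[1]))
s=ctrl.get_state();M=R.from_quat(s["tcp_rot"]).as_matrix();print(s["time"],s["eef_pos"],s["contact_force"],M[:,0],"nut in tool",tool([.545,.071,.016]))
cv2.imwrite("pics/w5.png",ctrl.read_camera("wrist"))
E
```

```text
gap 0.030804235321682496
gap 0.030022626662675234
20.05 [ 0.6895 -0.0095  0.0133] [-0.7939 -0.236   0.802 ] [-0.7469  0.6649  0.002 ] nut in tool [ 0.1615 -0.036  -0.0023]
```

View pics/w5.png

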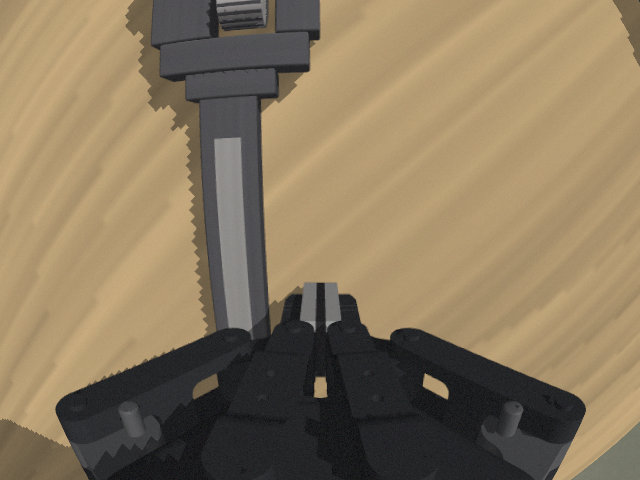

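The handle's right edge is at (268,330) and the fingertips are at (320,285), standing clear on its right (−y) side. The jaw gap measures 30.0–30.8 mm, so it is snug.

Request:
step_arm --motion '[{"offset": [0, -0.004, -0.002], "twist": 0}, {"offset": [0, -0.008, -0.002], "twist": 0}, {"offset": [0, -0.01, -0.002], "twist": 0}, {"offset": [0, -0.012, -0.002], "twist": 0}, {"offset": [0, -0.012, -0.002], "twist": 0}]'

```text
time: 20.6
eef_pos: [0.6826, -0.0195, 0.0167]
tcp_rot: [0.356, 0.934, 0.0, 0.0]
contact_force: [0.7, -0.4, -0.4]
opening: 0.003
finger_force: 0.0
```

Request:
step_arm --motion '[{"offset": [0, -0.001, 0], "twist": 0}, {"offset": [0, -0.002, 0], "twist": 0}, {"offset": [0, -0.003, 0], "twist": 0}, {"offset": [0, -0.004, 0], "twist": 0}]'

```text
time: 21.0
eef_pos: [0.6801, -0.0221, 0.0165]
tcp_rot: [0.356, 0.934, 0.0, 0.0]
contact_force: [0.4, 0.7, -0.1]
opening: 0.004
finger_force: 0.6
```

Request:
step_arm --motion '[{"offset": [-0.0003, -0.003, 0], "twist": 1}, {"offset": [-0.0006, -0.006, 0], "twist": 2}, {"offset": [-0.0008, -0.0085, 0], "twist": 3}, {"offset": [-0.001, -0.0115, 0], "twist": 4}, {"offset": [-0.0011, -0.0143, 0], "twist": 5}, {"offset": [-0.0012, -0.0172, 0], "twist": 6}]'

```text
time: 21.6
eef_pos: [0.6694, -0.036, 0.0165]
tcp_rot: [0.405, 0.914, 0.0, 0.0]
contact_force: [1.6, 1.9, -1.7]
opening: -0.002
finger_force: 1.1
```

Request:
step_arm --motion '[{"offset": [-0.0003, -0.003, 0], "twist": 1}, {"offset": [-0.0006, -0.006, 0], "twist": 2}, {"offset": [-0.0008, -0.0085, 0], "twist": 3}, {"offset": [-0.001, -0.0115, 0], "twist": 4}, {"offset": [-0.0011, -0.0143, 0], "twist": 5}, {"offset": [-0.0012, -0.0172, 0], "twist": 6}]'

```text
time: 22.2
eef_pos: [0.6575, -0.0484, 0.0165]
tcp_rot: [0.452, 0.892, -0.0, 0.0]
contact_force: [2.1, 1.7, -2.5]
opening: -0.001
finger_force: 1.1
```

Request:
step_arm --motion '[{"offset": [-0.0003, -0.003, 0], "twist": 1}, {"offset": [-0.0006, -0.006, 0], "twist": 2}, {"offset": [-0.0008, -0.0085, 0], "twist": 3}, {"offset": [-0.001, -0.0115, 0], "twist": 4}, {"offset": [-0.0011, -0.0143, 0], "twist": 5}, {"offset": [-0.0012, -0.0172, 0], "twist": 6}]'

```text
time: 22.8
eef_pos: [0.6443, -0.0596, 0.0166]
tcp_rot: [0.498, 0.867, 0.0, 0.0]
contact_force: [2.0, 0.5, -1.2]
opening: -0.0
finger_force: 1.2
```

Request:
step_arm --motion '[{"offset": [-0.0003, -0.003, 0], "twist": 1}, {"offset": [-0.0006, -0.006, 0], "twist": 2}, {"offset": [-0.0008, -0.0085, 0], "twist": 3}, {"offset": [-0.001, -0.0115, 0], "twist": 4}, {"offset": [-0.0011, -0.0143, 0], "twist": 5}, {"offset": [-0.0012, -0.0172, 0], "twist": 6}]'

```text
time: 23.4
eef_pos: [0.6301, -0.0693, 0.0166]
tcp_rot: [0.543, 0.84, 0.0, 0.0]
contact_force: [3.1, -1.1, -1.3]
opening: 0.001
finger_force: 1.2
```

Request:
step_arm --motion '[{"offset": [-0.0003, -0.003, 0], "twist": 1}, {"offset": [-0.0006, -0.006, 0], "twist": 2}, {"offset": [-0.0008, -0.0085, 0], "twist": 3}, {"offset": [-0.001, -0.0115, 0], "twist": 4}, {"offset": [-0.0011, -0.0143, 0], "twist": 5}, {"offset": [-0.0012, -0.0172, 0], "twist": 6}]'

```text
time: 24.0
eef_pos: [0.6149, -0.0775, 0.0166]
tcp_rot: [0.586, 0.81, -0.0, 0.0]
contact_force: [3.0, -0.7, -1.1]
opening: -0.002
finger_force: 1.3
```

```bash
python3 - <<'E'
from h import *
np.set_printoptions(precision=4,suppress=True)
s=ctrl.get_state();M=R.from_quat(s["tcp_rot"]).as_matrix();print(s["time"],s["eef_pos"],s["contact_force"]@M,np.degrees(np.arctan2(M[1,0],M[0,0])),"nut in tool",tool([.545,.071,.016]))
E
```

```text
24.0 [ 0.6149 -0.0775  0.0166] [-1.5866  2.6661  1.1073] 108.20850715052978 nut in tool [ 0.1629 -0.02    0.0005]
```

Request:
step_arm --motion '[{"offset": [-0.0003, -0.003, 0], "twist": 1}, {"offset": [-0.0006, -0.006, 0], "twist": 2}, {"offset": [-0.0008, -0.0085, 0], "twist": 3}, {"offset": [-0.001, -0.0115, 0], "twist": 4}]'

```text
time: 24.4
eef_pos: [0.6043, -0.082, 0.0166]
tcp_rot: [0.614, 0.789, 0.0, 0.0]
contact_force: [3.2, -1.1, -0.4]
opening: -0.004
finger_force: 1.4
```

Request:
step_arm --motion '[{"offset": [-0.0002, -0.0015, 0], "twist": 0.5}, {"offset": [-0.0003, -0.003, 0], "twist": 1}, {"offset": [-0.0005, -0.0045, 0], "twist": 1.5}, {"offset": [-0.0006, -0.006, 0], "twist": 2}]'

```text
time: 24.8
eef_pos: [0.5988, -0.084, 0.0166]
tcp_rot: [0.628, 0.779, 0.0, 0.0]
contact_force: [2.8, -1.3, -0.6]
opening: 0.001
finger_force: 1.4
```

Request:
step_arm --motion '[{"offset": [-0.0002, -0.0015, 0], "twist": 0.5}, {"offset": [-0.0003, -0.003, 0], "twist": 1}]'

```text
time: 25.0
eef_pos: [0.5959, -0.0849, 0.0166]
tcp_rot: [0.634, 0.773, -0.0, 0.0]
contact_force: [2.3, -2.1, -0.7]
opening: 0.001
finger_force: 1.4
```

Request:
step_arm --motion '[{"offset": [-0.0002, -0.0015, 0], "twist": 0.5}, {"offset": [-0.0003, -0.003, 0], "twist": 1}]'

```text
time: 25.2
eef_pos: [0.5931, -0.0858, 0.0166]
tcp_rot: [0.641, 0.767, 0.0, 0.0]
contact_force: [4.8, -1.6, -1.1]
opening: 0.001
finger_force: 1.8
```

Request:
step_arm --motion '[{"offset": [-0.0001, -0.001, 0], "twist": 0.3}, {"offset": [-0.0002, -0.0015, 0], "twist": 0.5}]'

```text
time: 25.4
eef_pos: [0.5921, -0.0862, 0.0167]
tcp_rot: [0.644, 0.765, 0.001, 0.001]
contact_force: [5.0, -2.4, -2.1]
opening: 0.003
finger_force: 2.5
```

Request:
step_arm --motion '[{"offset": [-0.0001, -0.001, 0], "twist": 0.3}, {"offset": [-0.0002, -0.0015, 0], "twist": 0.5}]'

```text
time: 25.6
eef_pos: [0.5909, -0.0865, 0.0167]
tcp_rot: [0.648, 0.762, 0.001, 0.001]
contact_force: [6.4, -0.3, -2.7]
opening: -0.006
finger_force: 3.0
```

Request:
step_arm --motion '[{"offset": [-0.0001, -0.001, 0], "twist": 0.2}, {"offset": [-0.0001, -0.0015, 0], "twist": 0.3}, {"offset": [-0.0001, -0.0015, 0], "twist": 0.3}]'

```text
time: 25.9
eef_pos: [0.5896, -0.0868, 0.0168]
tcp_rot: [0.65, 0.76, 0.001, 0.001]
contact_force: [6.0, -0.2, -2.5]
opening: 0.001
finger_force: 2.9
```

Request:
step_arm --motion '[{"offset": [0, 0.005, 0], "twist": 0}, {"offset": [0, 0.015, 0], "twist": 0}, {"offset": [0, 0.025, -0.02], "twist": 0}, {"offset": [0, 0.02, -0.06], "twist": 0}, {"offset": [0.03, -0.01, -0.1], "twist": 0}, {"offset": [0.06, -0.03, -0.13], "twist": 0}, {"offset": [0.08, -0.03, -0.145], "twist": 0}, {"offset": [0.08, -0.03, -0.145], "twist": 0}]'

```text
time: 26.7
eef_pos: [0.5467, -0.0104, 0.1646]
tcp_rot: [0.648, 0.761, 0.001, 0.001]
contact_force: [0.1, -0.8, 0.5]
opening: 0.001
finger_force: 0.0
```

```bash
python3 - <<'E'
from h import *
np.set_printoptions(precision=4,suppress=True)
s=ctrl.get_state();print(s["time"],s["eef_pos"],s["contact_force"])
c=ctrl.calibration("wrist");im=ctrl.read_camera("wrist");cv2.imwrite("pics/w6.png",im);np.save("w6.npy",c["cam_to_world"])
E
```

```text
26.7 [ 0.5467 -0.0104  0.1646] [ 0.0717 -0.8173  0.4906]
```

View pics/w6.png

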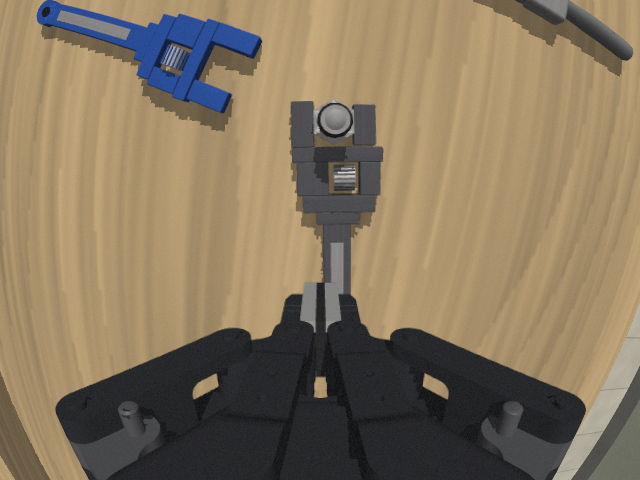

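The wrist view shows the wrench with its post at (335,119) and the handle running down to (337,285). The jaws still look tight on the nut. I'll measure the wrench angle and the gap.

```bash
python3 - <<'E'
from h import *
np.set_printoptions(precision=4,suppress=True)
c=ctrl.calibration("wrist")
def run(k,rows,u0,u1,post,grow,g0,g1):
    c["cam_to_world"]=np.load(f"w{k}.npy");im=cv2.imread(f"pics/w{k}.png").astype(int);sat=im[:,:,2]-im[:,:,0]
    P=onz(c,*post,.048,True)[:2];m=[]
    for v in rows:
        u=np.where(sat[v,u0:u1]<25)[0]+u0
        a,b=onz(c,u[0]-.5,v,.011,True),onz(c,u[-1]+.5,v,.011,True);m.append((a+b)[:2]/2);w=np.hypot(*(a-b)[:2])
    d=m[-1]-m[0];e=m[-1]-P
    print(k,"width",w,"handle dir",np.degrees(np.arctan2(d[1],d[0])),"post->handle",np.degrees(np.arctan2(e[1],e[0])),"post",P)
    # bar edge: left/right extreme corners handled by hand; gap from wood pixels in throat
    for v in grow:
        u=np.where(sat[v,g0:g1]>18)[0]+g0
        if len(u):
            p=onz(c,u[0]-.5,v,0,True)-onz(c,u[-1]+.5,v,0,True);print("  gap z0 row",v,u[0],u[-1],np.hypot(*p[:2]))
run(4,range(190,278,4),285,345,(308,68),(93,94,95,96,97),286,334)
run(6,range(232,278,4),312,362,(335,119),(139,141,143,145),308,360)
E
```

```text
4 width 0.021799991900840657 handle dir -41.04264239943031 post->handle -40.90523432491739 post [0.5452 0.071 ]
  gap z0 row 93 290 328 0.030177353794972907
  gap z0 row 94 290 328 0.030177657523668872
  gap z0 row 95 290 328 0.030178108580107558
  gap z0 row 96 290 328 0.0301787068513217
  gap z0 row 97 290 328 0.030179452229630806
6 width 0.02217447552061768 handle dir -79.48544445380678 post->handle -78.89693623353479 post [0.543  0.0715]
  gap z0 row 139 314 352 0.030792324103773312
  gap z0 row 141 314 352 0.03080609677517289
  gap z0 row 143 314 352 0.03082046882380704
  gap z0 row 145 314 359 0.036411070728516445
```

```bash
python3 - <<'E'
from h import *
c=ctrl.calibration("wrist")
for k,rows,g0,g1 in((4,(94,95,96,97),284,334),(6,(139,140,141,142,143),308,360)):
    c["cam_to_world"]=np.load(f"w{k}.npy");im=cv2.imread(f"pics/w{k}.png").astype(int);s=(im[:,:,2]-im[:,:,0])[rows[0]:rows[-1]+1].mean(0)
    print(k,[int(x) for x in s[g0:g1]])
E
```

```text
4 [-2, -2, -1, -2, -3, 10, 30, 40, 39, 38, 39, 39, 38, 39, 39, 38, 36, 31, 26, 21, 16, 12, 7, 2, 2, 3, 2, 4, 9, 16, 19, 24, 30, 33, 34, 34, 36, 36, 36, 38, 38, 38, 38, 38, 28, -1, -3, -3, -1, -2]
6 [-2, -2, -2, -1, -2, -1, 21, 36, 40, 40, 40, 41, 40, 41, 39, 36, 33, 30, 26, 21, 18, 14, 8, 4, 2, 1, 1, 2, 2, 8, 14, 17, 21, 26, 30, 34, 36, 35, 36, 36, 35, 34, 34, 35, 21, -1, -2, -2, -2, -1, -3, -2]
```

```bash
python3 - <<'E'
from h import *
c=ctrl.calibration("wrist");c["cam_to_world"]=np.load("w6.npy")
x=np.array([np.cos(np.radians(101)),np.sin(np.radians(101))])
P=onz(c,335,119,.048,True)[:2]
for u,v,n in((302,102,"tipL +16"),(364,104.5,"tipR +16"),(325,148,"bar -19.5")):print(n,(onz(c,u,v,.014,True)[:2]-P)@x)
s=ctrl.get_state();print(s["time"],s["contact_force"])
E
```

```text
tipL +16 0.01595150077104831
tipR +16 0.01294822460172345
bar -19.5 -0.019733641795932844
26.75 [-0.52324989 -0.60235966  0.21495454]
```

```bash
python3 -c "
from plant import ctrl
print(ctrl.sign_off())"
```

```text
the job is handed in; nothing more can be done
None
```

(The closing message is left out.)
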